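Trip the reed switch with a hovering magnet

TASK

Arm the trainer circuit by pressing the yellow spring plunger right down to its stop and letting it come back up. Then take the red-and-blue bar magnet by its grip, lift it higher than everything on the board, carry it over the screw posts and stop with it hovering level about 10 mm above the glass tube of the reed switch (the module with the blue base), centred on the tube and lying along it, either way round. Finish while still holding it there, still; the magnet must not touch the board or any module, nothing may touch the reed switch, and everything else stays where it is.

Things in the scene. Friction and masses are not known exactly. Their poses are not given: they have to be found in the camera images.
- starter: Grey housing of the arming plunger, 70 x 70 mm, 35 mm high, screwed to the table to the robot's left or right of the board. Origin: centre of its underside, on the table.
- plunger_top (a point): Centre of the top face of the yellow plunger head, a disc 38 mm in diameter and 12 mm thick on the housing's vertical axis; 62 mm above the table when up. It moves down with the plunger.
- plunger (a joint): How far the plunger is pressed, in m: 0 up, 0.012 at its stop. The spring resists with 2 N at first and 5 N at the stop and brings it back up when let go.
- tray: Wooden tray for the magnet, 140 mm (x) x 70 mm (y), walls 4 mm thick and 12 mm high, floor 4 mm thick, fixed to the table on the other side of the board from the plunger. Origin: centre of its underside.
- magnet: Bar magnet, 80 mm (its x) x 24 mm (y) x 14 mm (z), one half red and one half blue, with an upright yellow plastic grip on its middle: 40 mm long (x), 16 mm thick (y), from 14 mm to 60 mm above the underside. Mass 0.11 to 0.22 kg. Stands upright in the tray. Origin: centre of its underside, z up.
- board: White trainer board, 240 mm (x) x 300 mm (y) x 18 mm, fixed to the table. Origin: centre of its underside. Along each of its two y edges (y = +-132 mm) stand four steel screw posts, 73 mm high above the table, the tallest things on it. Between the rows three modules sit side by side at y = -80, 0 and +80 mm, in any order. Low parts (at most 48 mm above the table): fan and toggle at its +x end, fuses and resistors at its -x end.
- reed: Reed switch module: BLUE base 104 mm (x) x 44 mm (y) x 10 mm with a green glass tube, red at both ends, 56 mm long and 10 mm in diameter, along its x axis, held in two brass clips. Fixed. Origin: centre of its underside, which is on the board's top, 18 mm above the table.
- tube_top (a point): Middle of the glass tube's upper side, 30 mm above the reed module's underside and 48 mm above the table. Axes as the reed module: x along the tube.
- lamp: Lamp module: grey base 104 x 44 x 10 mm with a round amber bulb, 45 mm high in all. Fixed. Origin: centre of its underside.
- relay: Relay module: grey base 104 x 44 x 10 mm with a black block 30 x 28 mm, 46 mm high in all. Fixed. Origin: centre of its underside.
- multimeter: Yellow multimeter lying loose, 150 x 75 x 34 mm. Leave it alone. Origin: centre of its underside.
- jar: Small loose jar with red cap, 52 mm in diameter, 65 mm high. Leave it alone. Origin: centre of its underside.
- screwdriver: Loose screwdriver lying beyond the board. Leave it alone. Origin on its underside.
- keeper: Loose steel bar 80 x 24 x 8 mm near the robot. Leave it alone. Origin: centre of its underside.
- eraser: Loose grey-and-blue whiteboard eraser 110 x 50 x 35 mm near the robot. Leave it alone. Origin: centre of its underside.
There are look-alikes about, which are no part of the job. Leave any black look-alike of the magnet alone.

How it is judged:
On the way, in this order (a step that is already met when the one before it is completed fails the run):
1. the plunger is pressed down to its stop (at least 10 of its 12 mm) (value of joint plunger above 0.01 m), for 0.1 s.
2. the plunger is let up again (value of joint plunger below 0.003 m), for 0.1 s.
3. the magnet is held by the fingers with its underside higher than everything on the board (over 75 mm above the table) (height (world z) of magnet above 0.075 m and contact force between magnet and the fingers above 0.5 N), for 0.1 s.
At the end, for the whole second after the job is handed in: Fingers still hold the magnet, at rest (<10 mm/s), underside 3-18 mm above the tube top, centre within 10 mm of the tube middle from above, length within 0.17 rad of the tube (either way round), tilt <0.12 rad, touching no module, board or tray; plunger up (contact force between magnet and the fingers above 0.5 N and z of magnet in the frame of tube_top between 0.003 and 0.018 m and horizontal distance between magnet and tube_top below 0.01 m and angle between the x axis of magnet and the x axis of reed, either way round below 0.17 rad and angle between magnet's own z axis and vertical below 0.12 rad and linear speed of magnet below 0.01 m/s and value of joint plunger below 0.003 m and contact force between magnet and reed below 0.05 N and contact force between magnet and board below 0.05 N and contact force between magnet and lamp below 0.05 N and contact force between magnet and relay below 0.05 N and contact force between magnet and tray below 0.05 N); the arm keeps its last pose, push and grip.
It fails at once if anything touches the reed switch module (over 0.5 N) (contact force between reed and anything else above 0.5 N).
It fails at once if the magnet strikes the board, its posts or another module (over 0.5 N) (contact force between magnet and board above 0.5 N or contact force between magnet and lamp above 0.5 N or contact force between magnet and relay above 0.5 N).
It fails at once if a bystander is moved by more than 20 mm (distance of any of multimeter, jar, screwdriver, keeper, eraser from where it was at the start of the episode above 0.02 m).
It also fails if it takes over 64 s, if anything falls off the work surface, if the arm or the gripper's body presses on something with over 40 N, if the wrist force passes 120 N, or if a joint passes its speed limit or range.

ROBOT

A 7-joint arm with a two-finger parallel gripper is mounted at the origin on the work surface. World frame = base frame: x ahead of the robot, y to its left, z up, the work surface at z = 0. Lengths are in m, angles in rad, forces in N, time in s.
With the tool pointing down it reaches from about 0.4 to 0.85 m from the base axis. Payload 4.5 kg.
Tool frame: the origin (TCP) lies midway between the tips of the shut fingers; the grasp point (between the pads) lies 19 mm behind it; z points along the fingers, y is the direction in which the jaws open and shut (so a half turn about z gives the same grasp; the last joint's range is limited). The gripper opens to 85 mm and grips with 20 to 120 N. Pads are 22 mm wide; open, the fingers measure 114 mm over their backs; the gripper's body (76 mm by 85 mm) begins 54 mm behind the grasp point. The pads swing forward as they close: fully open they stand 13 mm farther back than shut.
Start: joints at [1.215, 0.689, -0.195, 1.565, 0.157, 0.902, -0.215], TCP at [0.238, -0.578, 0.231] pointing down, gripper open.
Joint ranges: [-3.01, 3.01], [-0.46, 2.08], [-1.47, 1.51], [0.13, 2.56], [-1, 4.14], [0.04, 2.09], [-2.66, 2.66]. Speed limits (rad/s): [2.57, 2.57, 3.14, 3.14, 3.14, 3.14, 3.14].

INTERFACE

Orientations are given as a 3x3 rotation matrix whose columns are the frame's x, y, z axes.
In Python, from plant import sensors, optics, env gives the robot as it stands.
- The arm moves only by the tool servo_tool, never from a script. Its argument "deltas" is a list of rows, each an object with "angular": the turn, a rotation vector about the tool's x, y, z in degrees, a list of three; "dp": the shift along the tool's x, y, z in mm, a list of three; "fingers": the opening in per cent of the stroke, from 0 (shut) to 100 (fully open). A call has exactly 8 rows; each row is the pose to reach, as a shift and turn from the pose commanded when the call began, along the tool's axes at that moment; what a row does not reach only later rows make up. A row lasts 1/10 s, in which the tool goes at most 50 mm and 8.59 degrees, less where a joint would pass 70% of its speed; a pose out of reach is approached as far as the arm can. A call with a gripper value outside its range is refused whole. The fingers move at their own pace and stop on an object; "force" is the grip in N (left out, the last holds). Time passes only in rows, so rows that repeat a pose let the fingers close, or fill a call up. It gives the time, the measured TCP pose, the force and the opening at its end, in the units of the state.
- sensors.read_state(): the state, without advancing time (a new reading comes with each control period).
- optics.camera(name): name is "scene" or "side" or "wrist"; returns (picture, depth): 480x640x3 uint8, blue, green, red; 480x640 float32, m along the optical axis (not along the pixel's ray), 0 where there is no reading.
- optics.calibration(name): a dict with "fx", "fy", "cx", "cy" (pixels), "k1" (the pictures are not rectified: a ray, as slopes to the right and down, at radius r is drawn at 1 + k1 r^2 times it, then the intrinsics apply), "view" (4x4, takes a point from world to camera coordinates). Camera axes: x right, y up, looking along -z (the intrinsics and any distortion apply to the point x, -y, -z); pixel columns grow to the right and rows downward; lengths in m; the calibration is good to about 2 mm. A picture is of the moment at which its call begins: read the wrist's pose just before it. calibration takes no time and is no camera call; for the wrist camera it gives the pose at the moment of the call.
- env.close_job(): hands the job in, once; it reports no verdict.
The state is a dict: "clock": time; "joints": joint angles; "qvel": joint speeds; "joint_torque": joint torques, N m; "position": TCP position; "eef_rot": TCP orientation; "wrist_force": force on the tool from outside, world axes, zero at the start; "torque": the same for the moment, N m; "opening": finger opening in m.
Only numpy, scipy, OpenCV 4.12 (cv2) and the standard library are available. Lean on these libraries where they do the work, as an engineer would, in place of code of your own. Each camera call takes 0.05 s, during which the arm holds its last target. There are 200 camera calls.

## Working session

There is one attempt and no reset: what is moved stays moved. The work goes in short steps, Python scripts to look and compute and a tool call to move; the robot and the scene stay as the last step left them, time stands still between calls to the robot, and variables do not carry over. Pictures are saved under pics/ and viewed, on a budget of 10 in all, crops included, one or two more only if the job needs it, and the job is handed in when it is done.

Besides the shell and the picture viewer there is one more tool, called by a JSON object that holds its "name" and its "arguments", one argument or row to a line. servo_tool: Moves the arm, as the interface text tells. Its arguments: {"type":"object","properties":{"deltas":{"type":"array"},"force":{"type":"number"}},"required":["deltas"]}

```bash
ls; mkdir -p pics; cat > h.py <<'E'
import numpy as np, cv2
from plant import sensors, optics, env
def world(cal, px, z=None, depth=None):
    u,v=px
    K=np.array([[cal['fx'],0,cal['cx']],[0,cal['fy'],cal['cy']],[0,0,1.]])
    x,y=cv2.undistortPoints(np.array([[[u,v]]],float),K,np.array([cal['k1'],0,0,0,0.]))[0,0]
    V=np.array(cal['view']); R=V[:3,:3]; c=-R.T@V[:3,3]
    d=R.T@np.array([x,-y,-1.])
    s=depth if depth is not None else (z-c[2])/d[2]
    return c+s*d
def blobs(mask,amin=60):
    n,l,st,ce=cv2.connectedComponentsWithStats(mask.astype(np.uint8))
    return [(st[i][4],ce[i].round(1).tolist(),st[i][:4].tolist()) for i in range(1,n) if st[i][4]>=amin]
E
python3 - <<'E'
from h import *
for n in ('scene','side'):
    p,d=optics.camera(n); np.savez('%s0.npz'%n,p=p,d=d); cv2.imwrite('pics/%s0.png'%n,p)
    c=optics.calibration(n); print(n,{k:(np.round(v,3).tolist()) for k,v in c.items()})
s=sensors.read_state(); print(s)
E
```

```text
pics
scene {'fx': 590.865, 'fy': 590.865, 'cx': 319.323, 'cy': 243.864, 'k1': 0.05, 'view': [[-0.392, 0.92, 0.014, 0.203], [-0.754, -0.33, 0.567, 0.412], [0.527, 0.211, 0.823, -1.72], [0.0, 0.0, 0.0, 1.0]]}
side {'fx': 461.362, 'fy': 461.362, 'cx': 326.201, 'cy': 239.214, 'k1': -0.076, 'view': [[-0.835, -0.549, -0.014, 0.481], [0.401, -0.626, 0.669, -0.272], [-0.376, 0.553, 0.743, -0.98], [0.0, 0.0, 0.0, 1.0]]}
{'clock': 0.1, 'joints': array([ 1.21482141,  0.68988946, -0.19455347,  1.56625924,  0.15730838,
        0.90249715, -0.21512938]), 'qvel': array([ 0.00072237, -0.00204953, -0.00032067, -0.00298127,  0.00216892,
        0.00313061, -0.00079861]), 'joint_torque': array([-3.90097921e-03, -5.40607274e+01, -1.27148084e+00, -1.58987904e+01,
        9.43448249e-03,  4.40455391e-03, -1.66315721e-05]), 'position': array([ 0.23723663, -0.57758642,  0.23056662]), 'eef_rot': array([[ 9.24964066e-01,  3.80053870e-01, -7.29368881e-04],
       [ 3.80054554e-01, -9.24962872e-01,  1.49023923e-03],
       [-1.08267948e-04, -1.65561771e-03, -9.99998624e-01]]), 'wrist_force': array([-0.03434582, -0.08008851,  0.13444415]), 'torque': array([ 0.0493667 , -0.02308803,  0.05051201]), 'opening': 0.08539043039280204}
```

View pics/scene0.png

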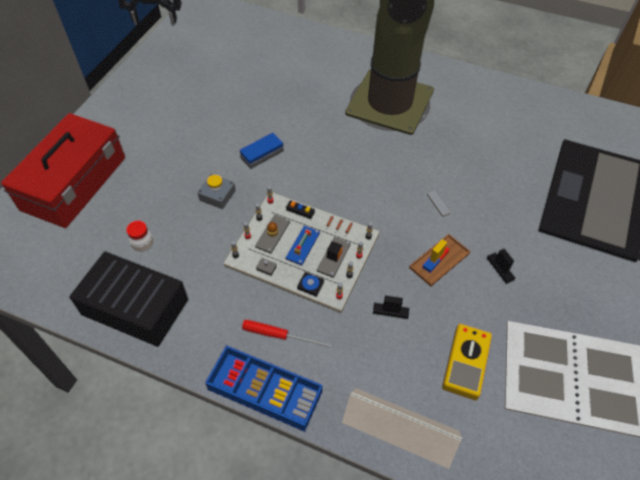

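View pics/side0.png

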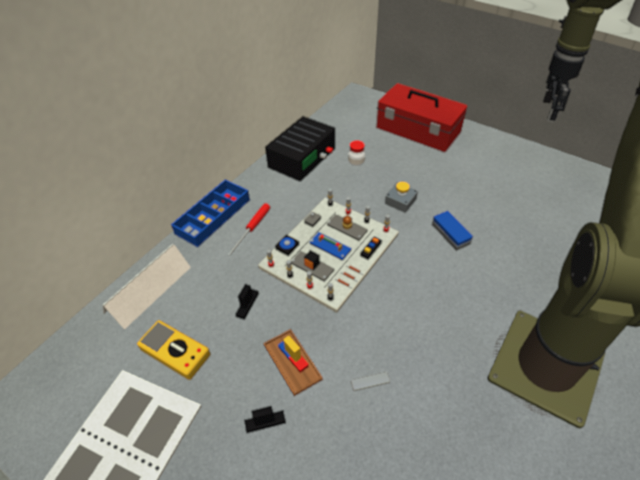

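The scene view shows:
- the plunger at (214,181), yellow on a grey housing
- the tray with the red/blue magnet at (438,253)
- black look-alikes at (392,308) and (503,265)
- the reed module (blue base) in the middle of the board at (303,244), between the lamp (272,232) and the relay (333,255)

Other things that could be mistaken:
- **For the plunger:** the multimeter (468,360).
- **For the reed:** the blue fan (311,283) and the blue eraser (262,149).

I choose the red/blue magnet in the tray and the blue-base module with the tube.

```bash
python3 - <<'E'
from h import *
ims=[]
for n,R in (('scene',(190,165,300,150)),('side',(240,170,200,230))):
    z=np.load(n+'0.npz'); p=z['p']; cal=optics.calibration(n)
    hsv=cv2.cvtColor(p,cv2.COLOR_BGR2HSV); H,S,V=cv2.split(hsv)
    x,y,w,h=R
    roi=np.zeros_like(H); roi[y:y+h,x:x+w]=1
    print(n)
    for nm,m in dict(yellow=(H>20)&(H<32)&(S>150)&(V>120),blue=(H>98)&(H<125)&(S>130)&(V>50),red=((H<6)|(H>174))&(S>150)&(V>80),green=(H>40)&(H<90)&(S>60)).items():
        print(nm); [print('  ',b) for b in blobs(m&(roi>0),8)]
    ims.append(p[y:y+h,x:x+w])
a=cv2.resize(ims[0],(800,400),interpolation=cv2.INTER_CUBIC)
cv2.imwrite('pics/crop1.png',a)
E
```

```text
scene
yellow
   (np.int32(145), [214.2, 180.5], [207, 175, 15, 12])
   (np.int32(17), [307.2, 208.6], [305, 207, 5, 5])
   (np.int32(110), [439.5, 246.2], [433, 239, 14, 15])
blue
   (np.int32(23), [299.4, 206.8], [297, 205, 6, 5])
   (np.int32(453), [302.5, 246.0], [286, 227, 33, 37])
   (np.int32(93), [429.8, 265.0], [424, 260, 15, 11])
   (np.int32(188), [310.0, 282.6], [302, 275, 18, 16])
red
   (np.int32(13), [270.0, 200.3], [268, 199, 5, 4])
   (np.int32(11), [247.5, 236.1], [246, 235, 4, 3])
   (np.int32(35), [444.7, 252.8], [440, 248, 9, 12])
   (np.int32(12), [358.6, 255.6], [357, 254, 5, 4])
   (np.int32(12), [338.8, 296.1], [337, 295, 5, 3])
green
side
yellow
   (np.int32(102), [402.2, 186.6], [396, 182, 13, 10])
   (np.int32(24), [367.3, 249.1], [365, 247, 6, 5])
   (np.int32(221), [291.9, 347.2], [284, 336, 16, 24])
blue
   (np.int32(130), [243.1, 196.2], [240, 187, 9, 21])
   (np.int32(47), [437.0, 219.2], [434, 215, 6, 11])
   (np.int32(328), [329.9, 247.0], [311, 233, 39, 26])
   (np.int32(134), [286.9, 243.4], [279, 237, 17, 13])
   (np.int32(29), [371.5, 244.6], [368, 242, 8, 6])
   (np.int32(44), [282.8, 348.6], [279, 343, 10, 14])
red
   (np.int32(225), [258.0, 216.4], [247, 204, 23, 27])
   (np.int32(8), [347.9, 211.9], [347, 211, 3, 3])
   (np.int32(8), [385.6, 229.2], [384, 228, 4, 3])
   (np.int32(8), [321.2, 236.2], [320, 235, 3, 4])
   (np.int32(10), [270.5, 264.2], [269, 263, 4, 3])
   (np.int32(11), [309.4, 285.9], [308, 285, 4, 3])
   (np.int32(144), [299.5, 363.6], [289, 357, 19, 15])
green
   (np.int32(21), [329.2, 240.4], [324, 238, 11, 6])
```

View pics/crop1.png

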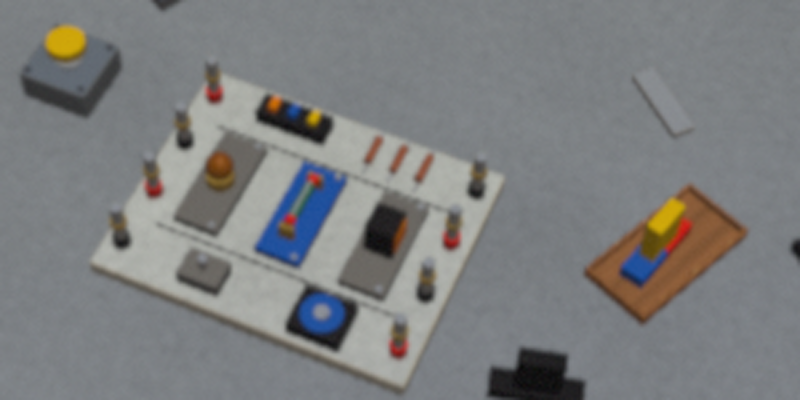

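The crop confirms it: yellow plunger at crop (66,43), red/blue magnet with the yellow grip at (660,235), and the reed on its blue base at (300,212), in the middle slot between lamp and relay.

```bash
python3 - <<'E'
from h import *
C={n:optics.calibration(n) for n in('scene','side')}
for nm,z,pa,pb in (('plunger',.060,(214.2,180.8),(402.2,186.6)),('grip',.045,(439.5,246.2),(291.9,347.2)),('reedbase',.028,(302.5,246),(329.9,247)),('blue half',.012,(429.8,265),(282.8,348.6)),('redhalf',.012,(444.7,252.8),(299.5,363.6))):
    print(nm,world(C['scene'],pa,z).round(3),world(C['side'],pb,z).round(3))
# board via white mask
z=np.load('scene0.npz');p=z['p'];d=z['d']
for nm,a,zz in (('reed',(286,227,33,37),.028),):
    pass
def rectfit(mask,cal,z):
    cs,_=cv2.findContours(mask.astype(np.uint8),cv2.RETR_EXTERNAL,cv2.CHAIN_APPROX_NONE)
    c=max(cs,key=cv2.contourArea); P=np.array([world(cal,q[0],z)[:2] for q in c])
    (cx,cy),wh,a=cv2.minAreaRect((P*1000).astype(np.float32)); return (cx,cy),wh,a
for n,R in (('scene',(220,185,165,125)),('side',(255,180,150,135))):
    p=np.load(n+'0.npz')['p']; hsv=cv2.cvtColor(p,cv2.COLOR_BGR2HSV);H,S,V=cv2.split(hsv)
    roi=np.zeros_like(H);x,y,w,h=R;roi[y:y+h,x:x+w]=1
    b=(H>98)&(H<125)&(S>130)&(V>50)&(roi>0)
    print(n,'reed',rectfit(b,C[n],.028))
    m=((S<50)&(V>150)&(roi>0)).astype(np.uint8); m=cv2.morphologyEx(m,cv2.MORPH_CLOSE,np.ones((5,5)))
    print(n,'board',rectfit(m,C[n],.018))
s=sensors.read_state(); V=np.array(optics.calibration('wrist')['view']); R=s['eef_rot']
print('wristcam pos in tool',R.T@(-V[:3,:3].T@V[:3,3]-s['position']),'axis',R.T@-V[2,:3], 'up',R.T@V[1,:3])
E
```

```text
plunger [ 0.51  -0.287  0.06 ] [ 0.506 -0.281  0.06 ]
grip [0.464 0.28  0.045] [0.477 0.282 0.045]
reedbase [ 0.581 -0.017  0.028] [ 0.57  -0.009  0.028]
blue half [0.501 0.274 0.012] [0.504 0.282 0.012]
redhalf [0.453 0.296 0.012] [0.452 0.292 0.012]
scene reed ((576.3926391601562, -18.449249267578125), (40.98421096801758, 103.1484146118164), 88.87840270996094)
scene board ((575.3516845703125, -19.174636840820312), (297.9708251953125, 237.98361206054688), 89.03775787353516)
side reed ((573.565673828125, -12.72395133972168), (40.38065719604492, 100.34484100341797), 88.7826156616211)
side board ((600.6077880859375, -35.406341552734375), (414.73944091796875, 468.7148742675781), 32.79452896118164)
wristcam pos in tool [ 7.14584868e-02 -1.08608797e-04 -1.42695311e-01] axis [-2.77774524e-01  6.83130986e-04  9.60646057e-01] up [ 9.60645975e-01 -6.25436204e-04  2.77774945e-01]
```

{"name": "servo_tool", "arguments": {
  "deltas": [
    {"angular": [0, 0, 3], "dp": [45, -21, 0], "fingers": 0},
    {"angular": [0, 0, 6], "dp": [90, -42, 0], "fingers": 0},
    {"angular": [0, 0, 9], "dp": [136, -63, 10], "fingers": 0},
    {"angular": [0, 0, 12], "dp": [181, -84, 20], "fingers": 0},
    {"angular": [0, 0, 15], "dp": [226, -105, 32], "fingers": 0},
    {"angular": [0, 0, 18], "dp": [271, -126, 44], "fingers": 0},
    {"angular": [0, 0, 21], "dp": [317, -147, 55], "fingers": 0},
    {"angular": [0, 0, 22.3], "dp": [362, -168, 66], "fingers": 0}
  ]
}}

```text
clock: 0.9
position: [0.5049, -0.2885, 0.1661]
eef_rot: [[1.0, -0.001, -0.001], [-0.001, -1.0, -0.0], [-0.001, 0.0, -1.0]]
wrist_force: [1.4, -1.0, 0.7]
opening: 0.0
```

```bash
cat > w.py <<'E'
from h import *
import sys
s=sensors.read_state(); cal=optics.calibration('wrist'); p,d=optics.camera('wrist')
print('t',s['clock'],'pos',s['position'].round(4),'yaw',np.degrees(np.arctan2(s['eef_rot'][1,0],s['eef_rot'][0,0])).round(2),'zax',s['eef_rot'][:,2].round(4),'j',s['joints'].round(2),'F',s['wrist_force'].round(2),'open',round(s['opening'],4))
H,S,V=cv2.split(cv2.cvtColor(p,cv2.COLOR_BGR2HSV))
yel=(H>20)&(H<32)&(S>150)&(V>80); blue=(H>98)&(H<125)&(S>130)&(V>40); red=((H<6)|(H>174))&(S>150)&(V>60); green=(H>40)&(H<90)&(S>60)&(V>40)
def save(n): cv2.imwrite('pics/%s.png'%n,p)
def rectfit(mask,z):
    cs,_=cv2.findContours(mask.astype(np.uint8),cv2.RETR_EXTERNAL,cv2.CHAIN_APPROX_NONE)
    c=max(cs,key=cv2.contourArea); P=np.array([world(cal,q[0],z)[:2] for q in c])
    (cx,cy),wh,a=cv2.minAreaRect((P*1000).astype(np.float32)); return np.round([cx,cy,*wh,a],1).tolist()
E
python3 - <<'E'
from w import *
save('w1'); print(blobs(yel,300)); print(rectfit(yel,.062))
E
```

```text
t 0.9 pos [ 0.5049 -0.2885  0.1661] yaw -0.06 zax [-5.e-04 -1.e-04 -1.e+00] j [ 0.45  0.71 -0.02  1.77  0.02  0.66 -1.15] F [ 1.35 -0.98  0.66] open 0.0
[]Traceback (most recent call last):
  File "<stdin>", line 2, in <module>
  File "w.py", line 10, in rectfit
    c=max(cs,key=cv2.contourArea); P=np.array([world(cal,q[0],z)[:2] for q in c])
ValueError: max() iterable argument is empty
```

View pics/w1.png

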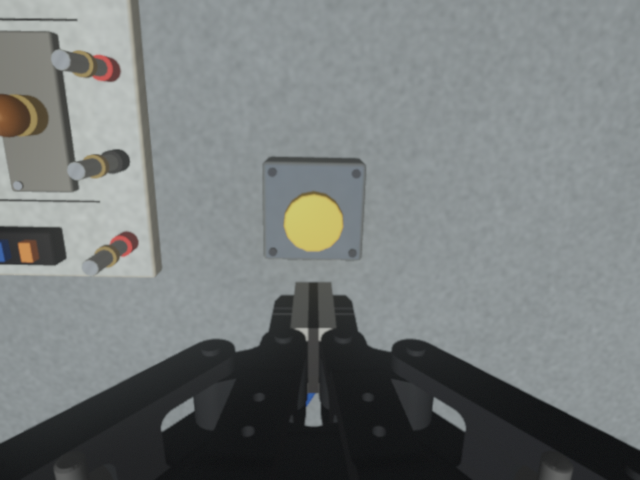

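The wrist view shows the yellow head at (314,222) on its housing, with the shut finger tips at (314,285). Its colours are paler than the scene camera's, so I'll loosen the masks.

```bash
sed -i 's/S>150/S>100/g;s/S>130/S>100/' w.py; python3 - <<'E'
from h import *
p=cv2.imread('pics/w1.png');H,S,V=cv2.split(cv2.cvtColor(p,cv2.COLOR_BGR2HSV));print(p[222,314],H[222,314],S[222,314])
m=(H>20)&(H<34)&(S>100)&(V>120)
cal=optics.calibration('wrist')
print(sensors.read_state()['position'])
for b in blobs(m,500): print(b, world(cal,b[1],.062))
E
```

```text
[109 194 203] 27 118
[ 0.51250571 -0.27724266  0.16449058]
(np.int32(2669), [313.1, 221.8], [284, 193, 59, 58]) [ 0.51874229 -0.27609612  0.062     ]
```

{"name": "servo_tool", "arguments": {
  "deltas": [
    {"angular": [0, 0, 0], "dp": [3, 2, 0], "fingers": 0},
    {"angular": [0, 0, 0], "dp": [3, 2, 30], "fingers": 0},
    {"angular": [0, 0, 0], "dp": [3, 2, 60], "fingers": 0},
    {"angular": [0, 0, 0], "dp": [3, 2, 80], "fingers": 0},
    {"angular": [0, 0, 0], "dp": [3, 2, 92], "fingers": 0},
    {"angular": [0, 0, 0], "dp": [3, 2, 92], "fingers": 0},
    {"angular": [0, 0, 0], "dp": [3, 2, 92], "fingers": 0},
    {"angular": [0, 0, 0], "dp": [3, 2, 92], "fingers": 0}
  ]
}}

```text
clock: 1.75
position: [0.5076, -0.2929, 0.076]
eef_rot: [[1.0, 0.0, 0.002], [0.0, -1.0, -0.001], [0.002, 0.001, -1.0]]
wrist_force: [-1.0, -0.1, 0.7]
opening: -0.0002
```

```bash
python3 - <<'E'
from w import *
for b in blobs(yel,500): print(b, world(cal,b[1],.062))
E
```

```text
t 1.75 pos [ 0.5076 -0.2929  0.076 ] yaw 0.01 zax [ 0.002  -0.0012 -1.    ] j [ 0.46  0.86 -0.02  1.81  0.03  0.47 -1.16] F [-0.98 -0.12  0.69] open -0.0002
(np.int32(3877), [299.7, 269.8], [259, 238, 88, 75]) [ 0.51671379 -0.28725963  0.062     ]
```

{"name": "servo_tool", "arguments": {
  "deltas": [
    {"angular": [0, 0, 0], "dp": [4, -5, 0], "fingers": 0},
    {"angular": [0, 0, 0], "dp": [4, -5, 8], "fingers": 0},
    {"angular": [0, 0, 0], "dp": [4, -5, 14], "fingers": 0},
    {"angular": [0, 0, 0], "dp": [4, -5, 18], "fingers": 0},
    {"angular": [0, 0, 0], "dp": [4, -5, 22], "fingers": 0},
    {"angular": [0, 0, 0], "dp": [4, -5, 26], "fingers": 0},
    {"angular": [0, 0, 0], "dp": [4, -5, 27], "fingers": 0},
    {"angular": [0, 0, 0], "dp": [4, -5, 27], "fingers": 0}
  ]
}}

```text
clock: 2.6
position: [0.5115, -0.2867, 0.0499]
eef_rot: [[1.0, 0.001, 0.001], [0.001, -1.0, 0.0], [0.001, -0.0, -1.0]]
wrist_force: [-2.4, 4.9, 20.9]
opening: 0.0
```

It is at the stop: 21 N upward, well above the 5 N spring. I'll hold briefly and then let it up.

{"name": "servo_tool", "arguments": {
  "deltas": [
    {"angular": [0, 0, 0], "dp": [0, 0, 0], "fingers": 0},
    {"angular": [0, 0, 0], "dp": [0, 0, 0], "fingers": 0},
    {"angular": [0, 0, 0], "dp": [0, 0, -8], "fingers": 0},
    {"angular": [0, 0, 0], "dp": [0, 0, -20], "fingers": 0},
    {"angular": [0, 0, 0], "dp": [0, 0, -50], "fingers": 0},
    {"angular": [0, 0, 0], "dp": [0, 0, -90], "fingers": 0},
    {"angular": [0, 0, 0], "dp": [0, 0, -130], "fingers": 0},
    {"angular": [0, 0, 0], "dp": [0, 0, -150], "fingers": 100}
  ]
}}

```text
clock: 3.4
position: [0.5113, -0.2886, 0.2011]
eef_rot: [[1.0, -0.001, 0.003], [-0.001, -1.0, -0.003], [0.003, 0.003, -1.0]]
wrist_force: [0.7, -0.8, -0.4]
opening: 0.0134
```

{"name": "servo_tool", "arguments": {
  "deltas": [
    {"angular": [0, 0, 0], "dp": [5, -45, 0], "fingers": 100},
    {"angular": [0, 0, 0], "dp": [10, -90, 0], "fingers": 100},
    {"angular": [0, 0, 0], "dp": [15, -135, 0], "fingers": 100},
    {"angular": [0, 0, 0], "dp": [20, -180, 0], "fingers": 100},
    {"angular": [0, 0, 0], "dp": [25, -225, 0], "fingers": 100},
    {"angular": [0, 0, 0], "dp": [30, -260, 0], "fingers": 100},
    {"angular": [0, 0, 0], "dp": [34, -274, 0], "fingers": 100},
    {"angular": [0, 0, 0], "dp": [34, -274, 0], "fingers": 100}
  ]
}}

```text
clock: 4.2
position: [0.545, -0.0113, 0.1977]
eef_rot: [[1.0, 0.004, -0.0], [0.004, -1.0, 0.0], [-0.0, -0.0, -1.0]]
wrist_force: [-0.1, -0.7, -0.6]
opening: 0.0857
```

{"name": "servo_tool", "arguments": {
  "deltas": [
    {"angular": [0, 0, 0], "dp": [0, 0, 0], "fingers": 100},
    {"angular": [0, 0, 0], "dp": [0, 0, 0], "fingers": 100},
    {"angular": [0, 0, 0], "dp": [0, 0, 0], "fingers": 100},
    {"angular": [0, 0, 0], "dp": [0, 0, 0], "fingers": 100},
    {"angular": [0, 0, 0], "dp": [0, 0, 0], "fingers": 100},
    {"angular": [0, 0, 0], "dp": [0, 0, 0], "fingers": 100},
    {"angular": [0, 0, 0], "dp": [0, 0, 0], "fingers": 100},
    {"angular": [0, 0, 0], "dp": [0, 0, 0], "fingers": 100}
  ]
}}

```text
clock: 5.0
position: [0.5448, -0.0131, 0.1978]
eef_rot: [[1.0, 0.001, 0.0], [0.001, -1.0, -0.0], [0.0, 0.0, -1.0]]
wrist_force: [0.4, -0.2, -0.1]
opening: 0.0854
```

```bash
python3 - <<'E'
from w import *
save('w2')
print('reed base',rectfit(blue,.028))
for nm,m in (('green',green),('red',red)):
    for b in blobs(m,60): print(nm,b, world(cal,b[1],.043).round(4))
E
```

```text
t 5.0 pos [ 0.5448 -0.0131  0.1978] yaw 0.04 zax [ 1.e-04 -0.e+00 -1.e+00] j [-0.08  0.63  0.03  1.85 -0.03  0.66 -1.6 ] F [ 0.42 -0.22 -0.07] open 0.0854
reed base [576.5, -19.6, 42.2, 101.9, 89.0]
green (np.int32(166), [318.1, 169.0], [316, 143, 5, 53]) [ 0.5761 -0.0166  0.043 ]
green (np.int32(141), [326.6, 168.9], [325, 143, 4, 53]) [ 0.5762 -0.0227  0.043 ]
red (np.int32(220), [141.0, 35.8], [128, 22, 22, 25]) [0.6649 0.1021 0.043 ]
red (np.int32(246), [494.6, 128.4], [486, 119, 23, 21]) [ 0.6051 -0.1412  0.043 ]
red (np.int32(141), [323.3, 135.3], [317, 130, 13, 12]) [ 0.5999 -0.0201  0.043 ]
red (np.int32(159), [154.9, 199.8], [142, 192, 21, 20]) [0.5532 0.1042 0.043 ]
red (np.int32(125), [321.4, 202.7], [315, 197, 14, 11]) [ 0.5512 -0.0191  0.043 ]
red (np.int32(222), [475.8, 275.3], [467, 268, 23, 21]) [ 0.4934 -0.1402  0.043 ]
```

View pics/w2.png

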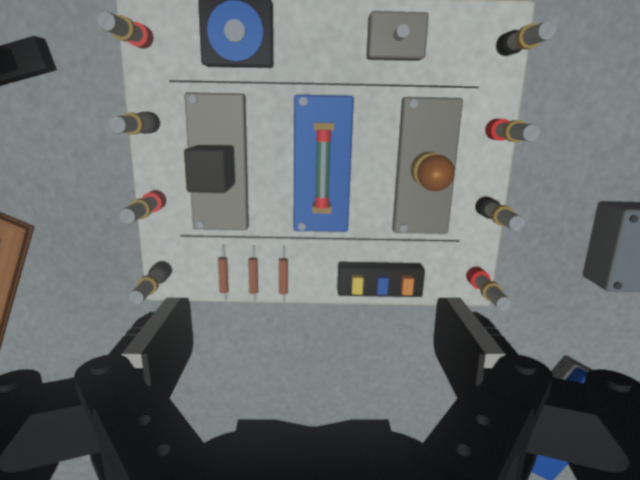

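Tube middle is at about (0.576, -0.020), yaw about -1°. The image shows the tube at column 322, rows 130–208, with red ends in brass clips. Next is the magnet.

{"name": "servo_tool", "arguments": {
  "deltas": [
    {"angular": [0, 0, 2], "dp": [-15, -45, 0], "fingers": 100},
    {"angular": [0, 0, 4], "dp": [-30, -90, 0], "fingers": 100},
    {"angular": [0, 0, 7], "dp": [-45, -135, 0], "fingers": 100},
    {"angular": [0, 0, 10], "dp": [-60, -180, 0], "fingers": 100},
    {"angular": [0, 0, 13], "dp": [-75, -225, 0], "fingers": 100},
    {"angular": [0, 0, 16], "dp": [-90, -270, 0], "fingers": 100},
    {"angular": [0, 0, 18], "dp": [-102, -306, 0], "fingers": 100},
    {"angular": [0, 0, 18], "dp": [-102, -306, 0], "fingers": 100}
  ]
}}

```text
clock: 5.85
position: [0.4393, 0.3005, 0.1975]
eef_rot: [[0.955, -0.298, -0.001], [-0.298, -0.955, 0.004], [-0.003, -0.004, -1.0]]
wrist_force: [-0.5, -0.4, 0.3]
opening: 0.0851
```

{"name": "servo_tool", "arguments": {
  "deltas": [
    {"angular": [0, 0, 0], "dp": [0, 0, 0], "fingers": 100},
    {"angular": [0, 0, 0], "dp": [0, 0, 0], "fingers": 100},
    {"angular": [0, 0, 0], "dp": [0, 0, 0], "fingers": 100},
    {"angular": [0, 0, 0], "dp": [0, 0, 0], "fingers": 100},
    {"angular": [0, 0, 0], "dp": [0, 0, 0], "fingers": 100},
    {"angular": [0, 0, 0], "dp": [0, 0, 0], "fingers": 100},
    {"angular": [0, 0, 0], "dp": [0, 0, 0], "fingers": 100},
    {"angular": [0, 0, 0], "dp": [0, 0, 0], "fingers": 100}
  ]
}}

```text
clock: 6.65
position: [0.4426, 0.2927, 0.1978]
eef_rot: [[0.951, -0.309, 0.0], [-0.309, -0.951, -0.0], [0.0, 0.0, -1.0]]
wrist_force: [0.4, -0.1, 0.1]
opening: 0.0856
```

```bash
python3 - <<'E'
from w import *
save('w3')
yb=blobs(yel,300); print(yb, rectfit(yel,.064))
for nm,m in (('blue',blue),('red',red)):
    for b in blobs(m,300): print(nm,b, world(cal,b[1],.018).round(4))
print('mag',[rectfit(m,.018) for m in (blue,red)])
E
```

```text
t 6.65 pos [0.4426 0.2927 0.1978] yaw -17.97 zax [ 0.e+00 -1.e-04 -1.e+00] j [-0.79  0.62  0.19  1.9  -0.19  0.64 -2.37] F [ 0.4  -0.13  0.11] open 0.0856
[(np.int32(1984), [52.2, 11.6], [7, 0, 107, 31]), (np.int32(1300), [315.2, 163.6], [304, 134, 23, 60])] [612.8, 400.4, 65.3, 16.9, 71.5]
blue (np.int32(916), [314.6, 121.2], [299, 105, 31, 52]) [0.5034 0.2723 0.018 ]
red (np.int32(564), [315.8, 192.5], [300, 158, 31, 50]) [0.4507 0.2883 0.018 ]
mag [[496.6, 274.8, 22.6, 38.2, 72.7], [458.1, 286.4, 23.5, 39.1, 72.7]]
```

View pics/w3.png

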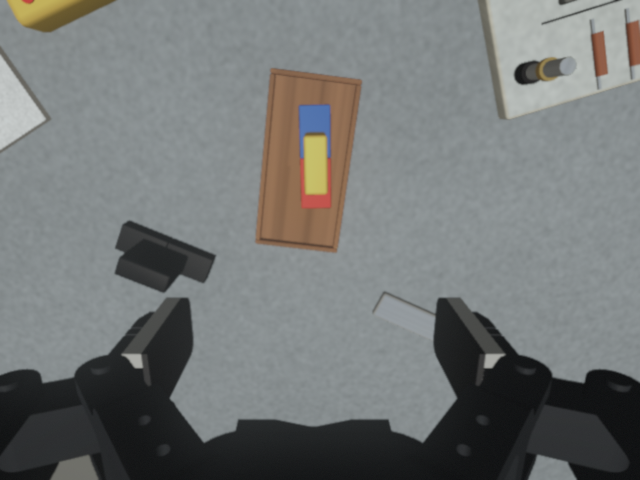

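The magnet is at about (0.477, 0.281), axis -17.3°. In the image the blue end is at (315,121), the red end at (316,192) and the grip at (315,164). The black look-alike is at (165,255), clear of the path.

{"name": "servo_tool", "arguments": {
  "deltas": [
    {"angular": [0, 0, -0.7], "dp": [37, 1, 10], "fingers": 100},
    {"angular": [0, 0, -0.7], "dp": [37, 1, 45], "fingers": 100},
    {"angular": [0, 0, -0.7], "dp": [37, 1, 85], "fingers": 100},
    {"angular": [0, 0, -0.7], "dp": [37, 1, 115], "fingers": 100},
    {"angular": [0, 0, -0.7], "dp": [37, 1, 140], "fingers": 100},
    {"angular": [0, 0, -0.7], "dp": [37, 1, 160], "fingers": 100},
    {"angular": [0, 0, -0.7], "dp": [37, 1, 170], "fingers": 100},
    {"angular": [0, 0, -0.7], "dp": [37, 1, 170], "fingers": 100}
  ]
}}

```text
clock: 7.5
position: [0.4768, 0.2801, 0.0268]
eef_rot: [[0.955, -0.297, -0.002], [-0.297, -0.955, -0.001], [-0.001, 0.002, -1.0]]
wrist_force: [-0.1, -0.6, 0.5]
opening: 0.0856
```

{"name": "servo_tool", "arguments": {
  "deltas": [
    {"angular": [0, 0, 0], "dp": [0, 0, 0], "fingers": 100},
    {"angular": [0, 0, 0], "dp": [0, 0, 0], "fingers": 60},
    {"angular": [0, 0, 0], "dp": [0, 0, 0], "fingers": 40},
    {"angular": [0, 0, 0], "dp": [0, 0, 0], "fingers": 0},
    {"angular": [0, 0, 0], "dp": [0, 0, 0], "fingers": 0},
    {"angular": [0, 0, 0], "dp": [0, 0, 0], "fingers": 0},
    {"angular": [0, 0, 0], "dp": [0, 0, 0], "fingers": 0},
    {"angular": [0, 0, 0], "dp": [0, 0, 0], "fingers": 0}
  ],
  "force": 60
}}

```text
clock: 8.3
position: [0.4775, 0.2804, 0.028]
eef_rot: [[0.955, -0.297, 0.0], [-0.297, -0.955, 0.0], [0.0, -0.0, -1.0]]
wrist_force: [-1.3, -0.3, 3.8]
opening: 0.015
```

{"name": "servo_tool", "arguments": {
  "deltas": [
    {"angular": [0, 0, 0], "dp": [0, 0, -3], "fingers": 0},
    {"angular": [0, 0, 0], "dp": [0, 0, -10], "fingers": 0},
    {"angular": [0, 0, 0], "dp": [0, 0, -25], "fingers": 0},
    {"angular": [0, 0, 0], "dp": [0, 0, -50], "fingers": 0},
    {"angular": [0, 0, 0], "dp": [0, 0, -75], "fingers": 0},
    {"angular": [0, 0, 0], "dp": [0, 0, -95], "fingers": 0},
    {"angular": [0, 0, 0], "dp": [0, 0, -110], "fingers": 0},
    {"angular": [0, 0, 0], "dp": [0, 0, -110], "fingers": 0}
  ]
}}

```text
clock: 9.1
position: [0.4789, 0.2811, 0.1407]
eef_rot: [[0.955, -0.297, 0.005], [-0.297, -0.955, 0.003], [0.003, -0.004, -1.0]]
wrist_force: [0.4, 1.1, -1.6]
opening: 0.0152
```

```bash
cat > m.py <<'E'
from w import *
R=s['eef_rot']
for nm,m in (('blue',blue),('red',red),('yel',yel)):
    for b in blobs(m,100): print(nm,b)
E
python3 - <<'E'
from m import *
save('w4')
E
```

```text
t 9.1 pos [0.4789 0.2811 0.1407] yaw -17.28 zax [ 0.0045  0.0027 -1.    ] j [-0.71  0.73  0.16  1.88 -0.2   0.54 -2.29] F [ 0.41  1.12 -1.57] open 0.0152
blue (np.int32(3671), [313.5, 228.2], [283, 195, 61, 87])
red (np.int32(222), [35.8, 10.5], [28, 2, 17, 18])
red (np.int32(532), [550.9, 33.6], [538, 16, 34, 32])
yel (np.int32(4991), [42.1, 32.2], [0, 0, 98, 77])
yel (np.int32(190), [578.5, 24.1], [572, 8, 21, 30])
yel (np.int32(153), [591.1, 135.8], [584, 124, 23, 25])
yel (np.int32(7737), [313.0, 339.0], [285, 254, 57, 161])
```

View pics/w4.png

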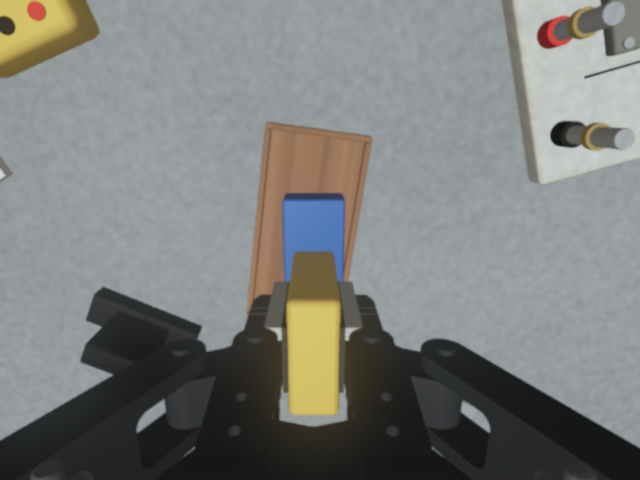

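Magnet is held level: grip between the pads at (313,330), blue end at (313,228), clear of the tray. I'll measure its place in the hand and work out the transfer.

```bash
python3 - <<'E'
from w import *
R=s['eef_rot'];t=s['position']
ys,xs=np.nonzero(blue[150:300,270:360]); 
m=blue.copy(); 
# top face brighter than end face
prof=V[190:215,300:328].mean(1); print(prof.round(0))
g=np.argmax(np.diff(prof))+190.5; print('top edge row',g)
for r in (205,230,250):
    c=np.nonzero(blue[r,270:360])[0]+270
    L,Rr=[R.T@(world(cal,(q,r),t[2]-.010)-t) for q in (c[0]-.5,c[-1]+.5)]
    print(r,c[0],c[-1],(L*1000).round(1),(Rr*1000).round(1))
print('far edge in tool',(R.T@(world(cal,(313.5,g),t[2]-.010)-t)*1000).round(1))
tgt=np.array([.576,-.0195,0]); print('delta tool',(R.T@((tgt-t)*[1,1,0])*1000).round(1))
E
```

```text
t 9.15 pos [0.4781 0.2808 0.1393] yaw -17.27 zax [ 0.0024  0.0015 -1.    ] j [-0.71  0.73  0.16  1.88 -0.2   0.54 -2.29] F [-0.23 -0.47 -2.12] open 0.015
[152. 148. 128.  91.  85.  85.  85.  86.  95. 123. 153. 175. 186. 188.
 188. 188. 188. 188. 188. 188. 187. 187. 187. 187. 187.]
top edge row 199.5
205 283 343 [ 37.  -12.1  10.1] [37.  11.1 10. ]
230 284 343 [ 27.1 -11.9  10.1] [27.1 11.3 10. ]
250 284 342 [ 18.9 -12.1  10.1] [18.9 11.1 10. ]
far edge in tool [39.1 -0.3 10.1]
delta tool [ 1.827e+02  2.577e+02 -2.000e-01]
```

{"name": "servo_tool", "arguments": {
  "deltas": [
    {"angular": [0, 0, -1], "dp": [12, 17, 0], "fingers": 0},
    {"angular": [0, 0, -3], "dp": [36, 50, 0], "fingers": 0},
    {"angular": [0, 0, -5], "dp": [63, 88, 0], "fingers": 0},
    {"angular": [0, 0, -8], "dp": [90, 126, 0], "fingers": 0},
    {"angular": [0, 0, -10], "dp": [117, 164, 0], "fingers": 0},
    {"angular": [0, 0, -13], "dp": [144, 202, 0], "fingers": 0},
    {"angular": [0, 0, -15], "dp": [168, 235, 0], "fingers": 0},
    {"angular": [0, 0, -16], "dp": [183, 257, 0], "fingers": 0}
  ]
}}

```text
clock: 10.0
position: [0.5758, -0.024, 0.1368]
eef_rot: [[1.0, -0.025, -0.001], [-0.025, -1.0, -0.002], [-0.001, 0.002, -1.0]]
wrist_force: [0.8, 1.1, -0.7]
opening: 0.0153
```

{"name": "servo_tool", "arguments": {
  "deltas": [
    {"angular": [0, 0, 0], "dp": [0, 0, 0], "fingers": 0},
    {"angular": [0, 0, 0], "dp": [0, 0, 0], "fingers": 0},
    {"angular": [0, 0, 0], "dp": [0, 0, 0], "fingers": 0},
    {"angular": [0, 0, 0], "dp": [0, 0, 0], "fingers": 0},
    {"angular": [0, 0, 0], "dp": [0, 0, 10], "fingers": 0},
    {"angular": [0, 0, 0], "dp": [0, 0, 20], "fingers": 0},
    {"angular": [0, 0, 0], "dp": [0, 0, 20], "fingers": 0},
    {"angular": [0, 0, 0], "dp": [0, 0, 20], "fingers": 0}
  ]
}}

```text
clock: 10.8
position: [0.5755, -0.0192, 0.1171]
eef_rot: [[1.0, -0.022, -0.001], [-0.022, -1.0, -0.0], [-0.001, 0.0, -1.0]]
wrist_force: [0.2, -0.1, -0.8]
opening: 0.0155
```

```bash
python3 - <<'E'
from w import *
save('w5')
p2,d2=optics.camera('side'); cv2.imwrite('pics/side5.png',p2[190:310,240:400])
R=s['eef_rot'];t=s['position']; print((R.T@((np.array([.576,-.0195,0])-t)*[1,1,0])*1000).round(1))
E
```

```text
t 10.8 pos [ 0.5755 -0.0192  0.1171] yaw -1.25 zax [-1.3e-03 -1.0e-04 -1.0e+00] j [-0.04  0.78 -0.01  1.82  0.01  0.54 -1.65] F [ 0.21 -0.07 -0.77] open 0.0155
[ 0.5  0.3 -0. ]
```

View pics/w5.png

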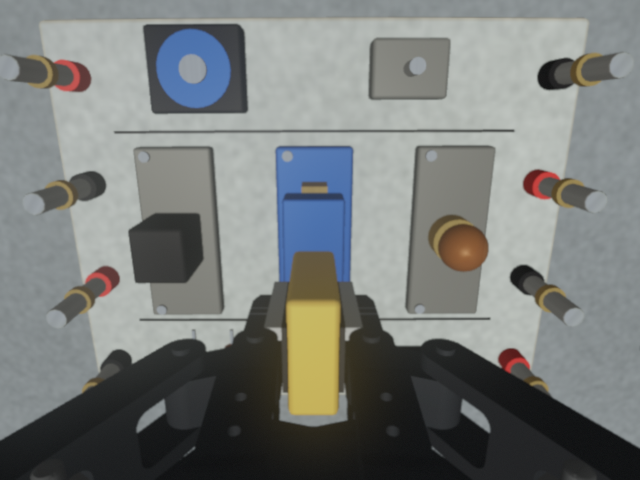

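The magnet lies over the blue base along the tube (clip showing at (314,188)) and is aligned. Descending slowly by 34 mm.

{"name": "servo_tool", "arguments": {
  "deltas": [
    {"angular": [0, 0, 0], "dp": [1, 0, 5], "fingers": 0},
    {"angular": [0, 0, 0], "dp": [1, 0, 12], "fingers": 0},
    {"angular": [0, 0, 0], "dp": [1, 0, 19], "fingers": 0},
    {"angular": [0, 0, 0], "dp": [1, 0, 25], "fingers": 0},
    {"angular": [0, 0, 0], "dp": [1, 0, 30], "fingers": 0},
    {"angular": [0, 0, 0], "dp": [1, 0, 33], "fingers": 0},
    {"angular": [0, 0, 0], "dp": [1, 0, 34], "fingers": 0},
    {"angular": [0, 0, 0], "dp": [1, 0, 34], "fingers": 0}
  ]
}}

```text
clock: 11.7
position: [0.5769, -0.0193, 0.0837]
eef_rot: [[1.0, -0.022, -0.0], [-0.022, -1.0, -0.0], [-0.0, 0.0, -1.0]]
wrist_force: [0.2, -0.4, -1.0]
opening: 0.0153
```

{"name": "servo_tool", "arguments": {
  "deltas": [
    {"angular": [0, 0, 0], "dp": [0, 0, 0], "fingers": 0},
    {"angular": [0, 0, 0], "dp": [0, 0, 0], "fingers": 0},
    {"angular": [0, 0, 0], "dp": [0, 0, 0], "fingers": 0},
    {"angular": [0, 0, 0], "dp": [0, 0, 0], "fingers": 0},
    {"angular": [0, 0, 0], "dp": [0, 0, 0], "fingers": 0},
    {"angular": [0, 0, 0], "dp": [0, 0, 0], "fingers": 0},
    {"angular": [0, 0, 0], "dp": [0, 0, 0], "fingers": 0},
    {"angular": [0, 0, 0], "dp": [0, 0, 0], "fingers": 0}
  ]
}}

```text
clock: 12.5
position: [0.5769, -0.0193, 0.0838]
eef_rot: [[1.0, -0.022, -0.0], [-0.022, -1.0, -0.0], [-0.0, 0.0, -1.0]]
wrist_force: [-0.1, 0.5, -2.0]
opening: 0.0155
```

```bash
python3 - <<'E'
from w import *
print('qvel',np.abs(s['qvel']).max())
a=p[140:420,180:460]; 
q,_=optics.camera('side'); b=q[200:290,275:385]
# visible plunger check from side view and scene view
H,S,V=cv2.split(cv2.cvtColor(q,cv2.COLOR_BGR2HSV)); print([x for x in blobs((H>20)&(H<32)&(S>150)&(V>120),40)])
b=cv2.resize(b,(500,409),interpolation=cv2.INTER_CUBIC); a=cv2.resize(a,(300,409))
cv2.imwrite('pics/fin.png',np.hstack([a,b]))
R=s['eef_rot'];t=s['position']
# height of magnet's top from wrist depth over the blue top face
print('depth blue top',np.median(d[205:235,300:328]), 'z', world(cal,(313,220),depth=float(np.median(d[215:225,308:318]))))
E
```

```text
t 12.5 pos [ 0.5769 -0.0193  0.0838] yaw -1.26 zax [-0. -0. -1.] j [-0.04  0.84 -0.01  1.83  0.01  0.47 -1.65] F [-0.08  0.52 -1.96] open 0.0155
qvel 0.0011694230167887197
[(np.int32(103), [402.3, 186.6], [396, 182, 13, 10]), (np.int32(88), [333.7, 225.9], [331, 218, 7, 17]), (np.int32(1303), [178.0, 353.1], [138, 321, 71, 58])]
depth blue top 0.15782753 z [ 0.60816355 -0.01973013  0.07389528]
```

View pics/fin.png

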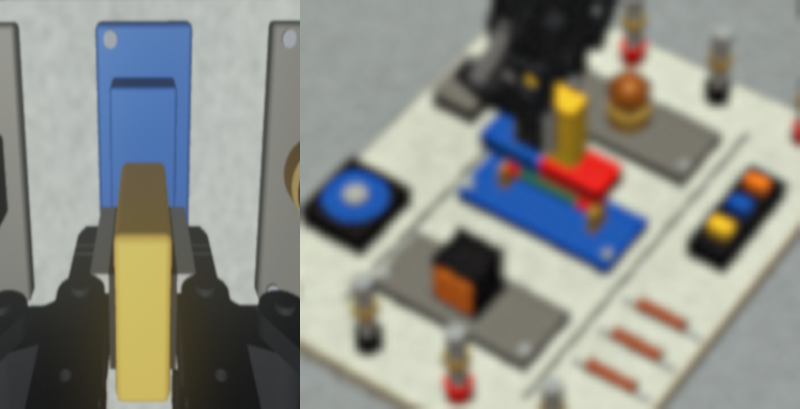

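The left half shows the magnet centred along the blue base, with its top edge at (143,82). The right half shows it level above the green tube (at about (545,185)) with a gap. The plunger blob in the side view is back at its starting pixel (402,187). Handing in.

```bash
python3 -c "
from plant import env; print(env.close_job())"
```

```text
the job is handed in; nothing more can be done
None
```

I pressed the yellow plunger to its stop and let it up. Then I lifted the magnet by its grip, carried it over the posts and stopped it hovering above the reed switch's glass tube. I handed the job in at about 12.6 s of the 64 s; the hand-in gave no verdict.

**Plunger:** At the bottom the finger tips were at z = 49.9 mm with 21 N on the wrist, against 5 N of spring at the stop. In the last side view the plunger was back at its starting pixel.

**Carry:** The magnet's underside was about 115 mm above the table before and during the crossing, against 73 mm posts.

**Final hover:**
- **Height:** The underside is about 12 mm above the tube from the wrist depth, and 11–12 mm from the arm's own pose. The target was about 10 mm and 3–18 mm is allowed.
- **Centring:** It is within about 1 mm of my measured tube middle.
- **Alignment:** Its yaw is within about 0.3° of the tube and the tool points straight down.
- **Hold:** The arm is still and the fingers are closed on the grip at 15.5 mm. The nominal thickness is 16 mm.

No check failed. The only disagreement was in the first rough camera fits, which were up to about 13 mm apart; the closer wrist views replaced them. I did not measure the bystanders again at the end. The wrist force showed no contact apart from the plunger press and a small 3.8 N reading as the fingers closed on the grip.

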